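# Count the tray of cells and print its ticket

## Robot

A 7-joint arm with a two-finger parallel gripper is mounted at the origin on the work surface. World frame = base frame: x ahead of the robot, y to its left, z up, the work surface at z = 0. Lengths are in m, angles in rad, forces in N, time in s.
With the tool pointing down it reaches from about 0.35 to 0.9 m from the base axis. Payload 7.2 kg.
Tool frame: the origin (TCP) lies between the finger pads; the fingertips stand ctrl.tips_ahead ahead of it and the grasp point (between the pads) lies 2 mm behind it (ctrl.tips_ahead is the distance from the TCP to the fingertips, in m); z points along the fingers, y is the direction in which the jaws open and shut (so a half turn about z gives the same grasp; the last joint's range is limited). The gripper opens to 88 mm and grips with 3 to 60 N. Pads are 20 mm wide; open, the fingers measure 115 mm over their backs; the gripper's body (75 mm by 178 mm) begins 61 mm behind the grasp point.
Start: joints at [-1.336, 0.411, -0.013, 1.596, 0.006, 1.134, -0.082], TCP at [0.186, 0.597, 0.24] pointing down, gripper open.
Joint ranges: [-2.95, 2.95], [-0.29, 1.99], [-1.47, 1.44], [0.14, 2.54], [-1.03, 4.17], [0.13, 1.85], [-2.86, 2.86]. Speed limits (rad/s): [2.39, 2.39, 3.01, 3.01, 3.14, 3.14, 3.14].

## Interface

Orientations are given as a unit quaternion [w, x, y, z].
In Python, from cell import ctrl, eyes gives the robot as it stands.
- The arm moves only by the tool servo_tool, never from a script. Its argument "commands" is a list of rows, each a list of 6 numbers: the shift along the tool's x, y, z in mm, then the turn, a rotation vector about the tool's x, y, z in degrees. In form: [[tx, ty, tz, wx, wy, wz], ...]. A call has exactly 10 rows; each row is the pose to reach, as a shift and turn from the pose commanded when the call began, along the tool's axes at that moment; what a row does not reach only later rows make up. A row lasts 1/8 s, in which the tool goes at most 62.5 mm and 10.7 degrees, less where a joint would pass 70% of its speed; a pose out of reach is approached as far as the arm can. A call with a gripper value outside its range is refused whole. "jaw" is the closure, from 0 (fully open) to 1 (shut), set as the call begins (left out, the last holds). The fingers move at their own pace and stop on an object; the grip force is fixed at half the most. Time passes only in rows, so rows that repeat a pose let the fingers close, or fill a call up. It gives the time, the measured TCP pose, the force and the opening at its end, in the units of the state.
- ctrl.observe(): the state, without advancing time (a new reading comes with each control period).
- eyes.capture(name): name is "scene" or "top" or "wrist"; returns (picture, depth): 480x640x3 uint8, red, green, blue; 480x640 float32, m along the optical axis (not along the pixel's ray), 0 where there is no reading.
- eyes.calibration(name): a dict with "fx", "fy", "cx", "cy" (pixels), "extrinsics" (4x4, takes a point from camera to world coordinates). Camera axes: x right, y up, looking along -z (the intrinsics and any distortion apply to the point x, -y, -z); pixel columns grow to the right and rows downward; lengths in m; the calibration is good to about 2 mm. A picture is of the moment at which its call begins: read the wrist's pose just before it. calibration takes no time and is no camera call; for the wrist camera it gives the pose at the moment of the call.
- ctrl.close_job(): hands the job in, once; it reports no verdict.
The state is a dict: "time_s": time; "joint_pos": joint angles; "dq": joint speeds; "joint_efforts": joint torques, N m; "tcp_pos": TCP position; "tool_rot": TCP orientation; "contact_force": force on the tool from outside, world axes, zero at the start; "torque": the same for the moment, N m; "gripper_width": opening from 0.0 (shut) to 1.0 (fully open).
Only numpy, scipy, OpenCV 4.12 (cv2) and the standard library are available. Lean on these libraries where they do the work, as an engineer would, in place of code of your own. Each camera call takes 0.05 s, during which the arm holds its last target.

## Task

The tray of cells on the counting scale is ready to be counted and ticketed: with a fingertip lightly tap the scale's count key (fourth from the left, next to the wide key), then its print key (the wide one at the right-hand end of the row), and last the feed key on the ticket printer (the oblong one on its top), each pushed well in but not slammed against its stop, and let right back up before the next. Press no other key, do not touch the weighing pan or what stands on it while it weighs, and leave the loose cells standing where they are; nothing is to be picked up.

Things in the scene. Friction and masses are not known exactly. Their poses are not given: they have to be found in the camera images.
- scale: white counting scale, 310 wide (y), 330 deep (x), fixed. Origin: centre of its footprint; x points from key panel to pan, y to the operator's left. The panel slopes 15 degrees, from 50 mm high at its front edge (x -165) up to 77 mm (x -65), with one row of five grey keys, left to right: round power, zero, tare, count, wide print; behind them three display windows
- pan: the scale's steel weighing pan, 222 x 300 mm, 7 mm thick, top 95 mm above the counter; origin: centre of its underside. Its front edge is 79 mm behind the middle of the key row. Not to be touched
- count_key_top (a point): count key of the scale: 26 mm wide, 22 mm deep, fourth from the left, next to the wide print key; top about 66 mm above the counter. Point: centre of the key's top face (moves with it); z axis out of the key, x away from the operator, y to the left. Along the row the nearest edges of the keys to its left and right are 35 mm from its centre
- print_key_top (a point): print key of the scale: the only wide key, 56 mm wide, 22 mm deep, at the right-hand end of the row, its centre 63 mm right of the count key's. Point: centre of the key's top face (moves with it); z axis out of the key, x away from the operator, y to the left
- printer: white desktop ticket printer, 150 wide (y), 200 deep (x), 140 high, fixed beside the scale on either side. Origin: centre of its footprint; x points from its ticket slot to its rear, y to the operator's left. The front 80 mm of its top is a flat deck 85 mm high with two grey keys; behind it (from x -20) rises the round roll cover
- feed_key_top (a point): paper-feed key of the printer: the oblong key, 46 mm wide, 20 mm deep, on the right half of the deck, level, top 93.5 mm above the counter. Point: centre of the key's top face (moves with it); z axis out of the key, x away from the operator, y to the left
- count_key (a joint): press of the count key: 0 = up, 0.006 = fully down (m). It sinks square to its face (against the z axis of count_key_top): 6 mm of travel, 1 N to start it, 4 N at 2 mm where it acts, 7 N at 4 mm, 10 N fully down, then a hard stop; springs back when let go. Its cap stands 8.5 mm proud of the panel when up, 2.5 mm when down
- print_key (a joint): press of the print key; values, travel, spring and height of cap as for count_key
- feed_key (a joint): press of the feed key; values, travel, spring and height of cap as for count_key; it sinks straight down
- power_key (a joint): scale's power key: round, 22 mm, at the left-hand end of the row (scale frame y +112 mm); 0 = up, 0.006 = fully down (m); not to be pressed
- zero_key (a joint): scale's zero key: 26 mm wide, second from the left (y +67 mm); 0 = up, 0.006 = fully down (m); not to be pressed
- tare_key (a joint): scale's tare key: 26 mm wide, third from the left (y +19 mm), 48 mm left of the count key; 0 = up, 0.006 = fully down (m); not to be pressed
- printer_power_key (a joint): printer's power key: round, 18 mm, on the left half of the printer's deck, 70 mm left of the feed key; 0 = up, 0.006 = fully down (m); not to be pressed
- sample_tray: clear open tray, 125 x 215 x 35 mm high, loose on the rear part of the pan with five cells standing in it; origin: centre of its underside. Leave alone.
- tray_cell0: steel cylindrical cell, 26 mm across, 65 mm high, standing in the tray on the pan; origin: centre of its underside. Leave alone.
- tray_cell1: steel cylindrical cell, 32 mm across, 70 mm high, standing in the tray on the pan; origin: centre of its underside. Leave alone.
- tray_cell2: steel cylindrical cell, 26 mm across, 65 mm high, standing in the tray on the pan; origin: centre of its underside. Leave alone.
- tray_cell3: steel cylindrical cell, 32 mm across, 70 mm high, standing in the tray on the pan; origin: centre of its underside. Leave alone.
- tray_cell4: steel cylindrical cell, 26 mm across, 65 mm high, standing in the tray on the pan; origin: centre of its underside. Leave alone.
- cell_a: steel cylindrical cell, 32 mm across, 70 mm high, standing loose on the counter in front of the scale's key panel, left; origin: centre of its underside. Leave alone.
- cell_b: steel cylindrical cell, 26 mm across, 65 mm high, standing loose on the counter in front of the scale's key panel, right; origin: centre of its underside. Leave alone.
- cell_c: steel cylindrical cell, 26 mm across, 65 mm high, standing loose on the counter in front of the printer; origin: centre of its underside. Leave alone.

How it is judged:
By the outcome, as a careful person would: the job done as asked, in the order asked, and still so for the second after the job is handed in, with the robot touching nothing.
It also fails if it takes over 54 s, if anything falls off the work surface, if the arm or the gripper's body presses on something with over 40 N, if the wrist force passes 120 N, or if a joint passes its speed limit or range.

## Working session

There is one attempt and no reset: what is moved stays moved. The work goes in short steps, Python scripts to look and compute and a tool call to move; the robot and the scene stay as the last step left them, time stands still between calls to the robot, and variables do not carry over. Pictures are saved under pics/ and viewed, and the job is handed in when it is done.

Besides the shell and the picture viewer there is one more tool, called after ">>>" as name(argument=value, ...), one argument or row to a line, values as JSON. servo_tool: Moves the arm, as the interface text tells. Its arguments: {"type":"object","properties":{"commands":{"type":"array","items":{"type":"array","items":{"type":"number"}}},"jaw":{"type":"number"}},"required":["commands"]}

```bash
mkdir -p pics; ls; python3 - <<'E'
from cell import ctrl, eyes
import cv2
print(ctrl.observe(), ctrl.tips_ahead)
for n in ("scene","top"):
    p,d=eyes.capture(n)
    cv2.imwrite(f"pics/{n}0.png",p[:,:,::-1])
    import numpy as np
    np.savez(f"pics/{n}0.npz",p=p,d=d)
    print(n,eyes.calibration(n))
E
```

```text
pics
{'time_s': 0.0, 'joint_pos': array([-1.33621906,  0.41187065, -0.01274012,  1.59706693,  0.00557743,
        1.13431707, -0.08222985]), 'dq': array([-0.00035329,  0.00036211,  0.00038433, -0.00044655, -0.0010541 ,
       -0.0014201 ,  0.00116492]), 'joint_efforts': array([-5.02155181e-04, -5.87937605e+01,  6.41249344e-01, -2.91086340e+01,
       -5.38680993e-02,  1.81474665e-02,  1.57266045e-04]), 'tcp_pos': array([0.18622614, 0.59608666, 0.23881777]), 'tool_rot': array([-8.08151204e-05,  1.50805489e-01,  9.88563120e-01, -8.09419394e-04]), 'contact_force': array([-0.41064055, -1.01993662,  0.7732921 ]), 'torque': array([-0.01024477,  0.03003734,  0.00284271]), 'gripper_width': 0.999351104844716} 0.017
scene {'fx': 548.8305900067954, 'fy': 548.8305900067954, 'cx': 321.8289982347762, 'cy': 235.64981864644076, 'extrinsics': array([[-0.79954893, -0.47895518,  0.36238575,  0.97935484],
       [ 0.60050611, -0.62678535,  0.49652043,  0.54257573],
       [-0.01067295,  0.61460724,  0.78876107,  0.95558485],
       [ 0.        ,  0.        ,  0.        ,  1.        ]])}
top {'fx': 472.90118559850384, 'fy': 472.90118559850384, 'cx': 313.6744681053601, 'cy': 237.242733163509, 'extrinsics': array([[-0.08497298,  0.97209317, -0.21866519,  0.33392218],
       [-0.99637377, -0.08385855,  0.01438967,  0.00218804],
       [-0.00434884,  0.21909499,  0.97569384,  1.14263985],
       [ 0.        ,  0.        ,  0.        ,  1.        ]])}
```

View pics/scene0.png

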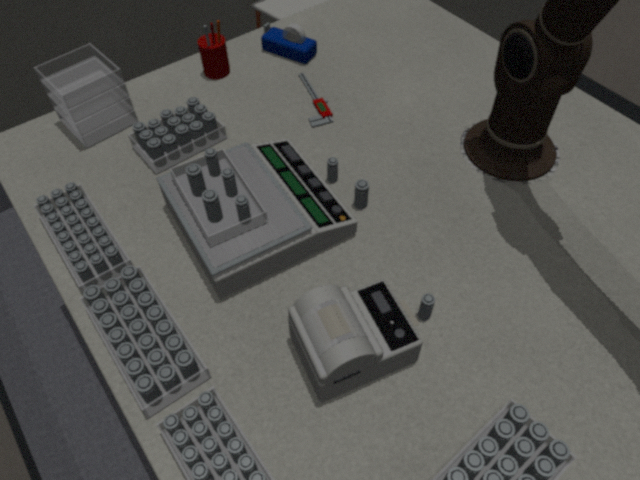

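View pics/top0.png

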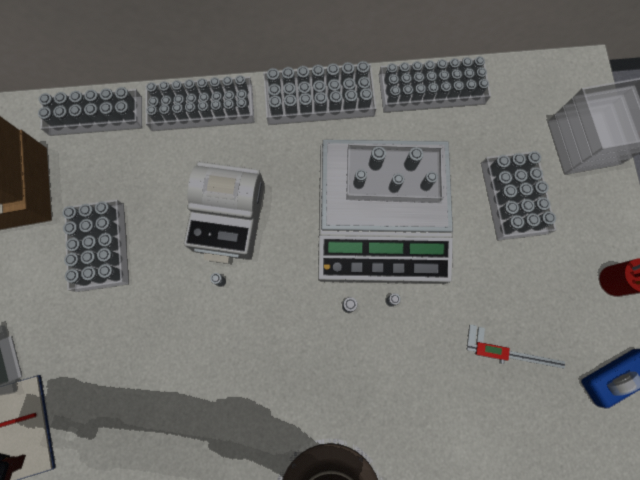

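The top view shows the key row near (330–440, 267) with the wide print key at about (427,268) and count at about (398,268). The feed key is at about (229,237). Next I'll zoom in and measure them.

```bash
cat > h.py <<'E'
import numpy as np
from cell import ctrl, eyes
def ray(n,u,v,c=None):
    c=c or eyes.calibration(n)
    E=np.array(c['extrinsics']); d=np.array([(u-c['cx'])/c['fx'],-(v-c['cy'])/c['fy'],-1.])
    return E[:3,3],E[:3,:3]@d
def onplane(n,u,v,z,c=None):
    o,d=ray(n,u,v,c); return o+d*(z-o[2])/d[2]
def pt(n,u,v,dep,c=None):
    o,d=ray(n,u,v,c); return o+d*dep
E
python3 - <<'E'
import numpy as np,cv2
p=np.load("pics/top0.npz")['p'][:,:,::-1]
a=cv2.resize(p[225:290,310:460],None,fx=5,fy=5,interpolation=cv2.INTER_CUBIC)
cv2.imwrite("pics/z1.png",a)
a=cv2.resize(p[205:295,175:275],None,fx=6,fy=6,interpolation=cv2.INTER_CUBIC)
cv2.imwrite("pics/z2.png",a)
p=np.load("pics/scene0.npz")['p'][:,:,::-1]
a=cv2.resize(p[130:240,240:380],None,fx=5,fy=5,interpolation=cv2.INTER_CUBIC)
cv2.imwrite("pics/z3.png",a)
E
```

```text
(no output)
```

View pics/z1.png

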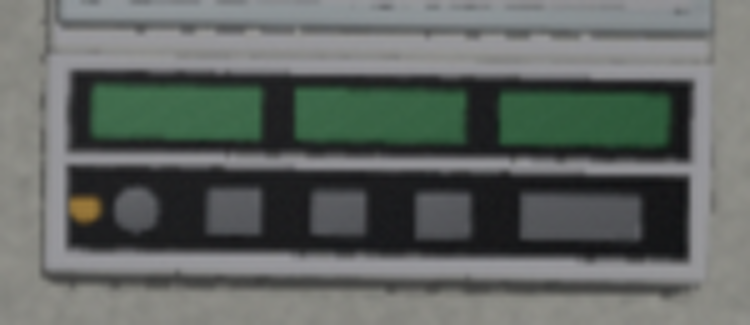

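View pics/z2.png

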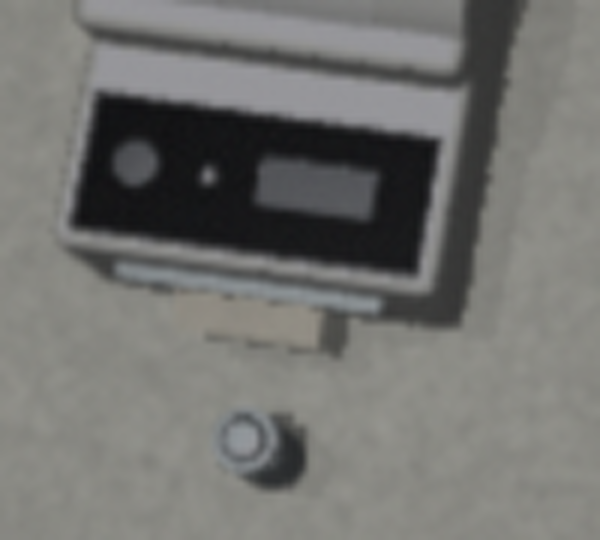

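View pics/z3.png

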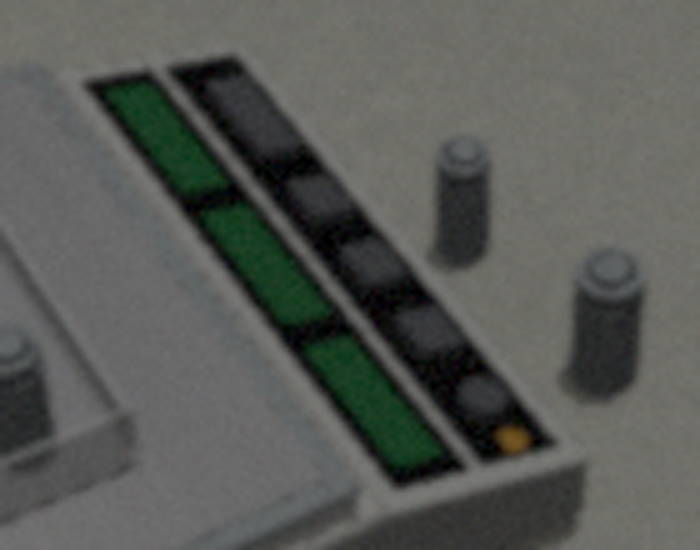

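The keys show clearly as grey blobs on black. I'll get their centroids from masks in both views.

```bash
python3 - <<'E'
import numpy as np,cv2
from h import *
def blobs(n,poly,lo,hi,amin,z):
    D=np.load(f"pics/{n}0.npz");p=D['p'].astype(int);d=D['d']
    s=4
    g=cv2.resize(D['p'],None,fx=s,fy=s,interpolation=cv2.INTER_CUBIC).astype(int)
    sat=g.max(2)-g.min(2); v=g.mean(2)
    m=((v>lo)&(v<hi)&(sat<35)).astype(np.uint8)
    roi=np.zeros(m.shape,np.uint8);cv2.fillPoly(roi,[np.array(poly)*s],1);m&=roi
    m=cv2.morphologyEx(m,cv2.MORPH_OPEN,np.ones((5,5)))
    k,l,st,c=cv2.connectedComponentsWithStats(m)
    for i in range(1,k):
        if st[i,4]<amin*s*s: continue
        u,w=(c[i]+.5)/s-.5
        cn=cv2.findContours((l==i).astype(np.uint8),0,1)[0][0]
        dep=np.median(d[int(w)-1:int(w)+3,int(u)-1:int(u)+3])
        print(n,np.round([u,w],2),st[i,4]/16,"plane",onplane(n,u,w,z).round(4),"depth",pt(n,u,w,dep).round(4),cv2.minAreaRect(cn)[1:])
    D=D['p']
# black panel interior
blobs("top",[(325,260),(447,262),(446,274),(325,273)],55,130,20,.0665)
blobs("top",[(192,222),(247,229),(244,249),(189,242)],55,130,20,.0935)
blobs("scene",[(276,144),(286,143),(348,217),(336,219)],35,120,15,.0665)
blobs("scene",[(362,290),(384,284),(412,340),(390,348)],45,130,15,.0935)
D=np.load("pics/scene0.npz")['p']
cv2.imwrite("pics/z4.png",cv2.resize(D[270:390,280:440,::-1],None,fx=5,fy=5,interpolation=cv2.INTER_CUBIC))
# cells tops + scale panel edge corners
for n,u,v,z in [("top",349.5,303,.07),("top",394,298.5,.065),("top",217,278,.065)]:print(onplane(n,u,v,z))
E
```

```text
top [336.78 266.36] 67.1875 plane [ 0.5021 -0.0608  0.0665] depth [ 0.5021 -0.0608  0.0668] ((36.0, 35.0), 90.0)
top [356.35 266.75] 104.25 plane [ 0.4974 -0.1055  0.0665] depth [ 0.4974 -0.1056  0.0664] ((37.0, 44.0), 90.0)
top [377.21 267.08] 99.875 plane [ 0.4925 -0.1532  0.0665] depth [ 0.4925 -0.1532  0.0666] ((36.0, 44.0), 90.0)
top [398.1  267.56] 103.8125 plane [ 0.4873 -0.2009  0.0665] depth [ 0.4874 -0.201   0.066 ] ((37.0, 44.0), 90.0)
top [425.53 267.89] 222.9375 plane [ 0.4812 -0.2635  0.0665] depth [ 0.4813 -0.2638  0.0653] ((37.0, 97.0), 90.0)
top [197.13 231.78] 41.625 plane [0.6046 0.2506 0.0935] depth [0.6046 0.2506 0.0937] ((28.0, 28.0), 90.0)
top [227.27 235.93] 161.25 plane [0.589  0.1825 0.0935] depth [0.589  0.1825 0.0935] ((79.62022399902344, 33.94112777709961), 8.130102157592773)
scene [289.71 152.65] 126.75 plane [ 0.4831 -0.2586  0.0665] depth [ 0.4826 -0.2594  0.0656] ((84.9483871459961, 29.288288116455078), 50.01311492919922)
scene [303.18 168.82] 63.9375 plane [ 0.489  -0.1966  0.0665] depth [ 0.4879 -0.1983  0.0645] ((47.16447830200195, 29.360668182373047), 51.34019470214844)
scene [313.79 181.92] 72.5625 plane [ 0.4941 -0.1491  0.0665] depth [ 0.4936 -0.1498  0.0656] ((47.507774353027344, 31.237987518310547), 49.398704528808594)
scene [325.07 195.47] 75.75 plane [ 0.4986 -0.1015  0.0665] depth [ 0.4978 -0.1027  0.0649] ((49.422237396240234, 32.13726043701172), 50.19443130493164)
scene [336.13 208.63] 55.0625 plane [ 0.5027 -0.057   0.0665] depth [ 0.5011 -0.0591  0.0635] ((29.0, 37.0), 90.0)
scene [380.65 301.52] 217.8125 plane [0.5895 0.1863 0.0935] depth [0.589  0.1859 0.0925] ((92.92822265625, 42.25318908691406), 59.743568420410156)
scene [399.2  332.79] 65.9375 plane [0.6051 0.254  0.0935] depth [0.6042 0.2533 0.0915] ((33.0, 37.0), 90.0)
[ 0.41604438 -0.08116365  0.07      ]
[ 0.41790989 -0.18310186  0.065     ]
[0.49904124 0.21531644 0.065     ]
```

View pics/z4.png

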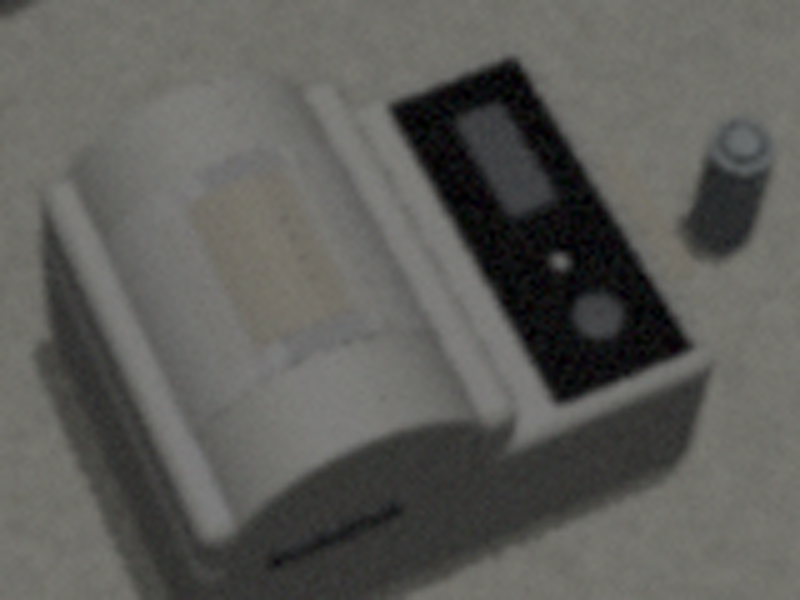

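```bash
cat >> h.py <<'E'
from scipy.spatial.transform import Rotation as Rn
TIP=ctrl.tips_ahead
def frame(yaw,tilt):
    a=np.radians(yaw);t=np.radians(tilt)
    xs=np.array([np.cos(a),np.sin(a),0]);ys=np.array([-np.sin(a),np.cos(a),0]);z=np.array([0,0,1.])
    n=-np.sin(t)*xs+np.cos(t)*z
    return np.stack([np.cross(ys,-n),ys,-n],1),n
def cur():
    s=ctrl.observe();q=s['tool_rot'];return s,np.array(s['tcp_pos']),Rn.from_quat([q[1],q[2],q[3],q[0]]).as_matrix()
def delta(tip,R,p0,R0):
    "tip = wanted fingertip position"
    p=np.array(tip)-R[:,2]*TIP
    return (R0.T@(p-p0)*1000).round(1),np.degrees(Rn.from_matrix(R0.T@R).as_rotvec()).round(2),p
COUNT=np.array([.488,-.199,.066]);PRINT=np.array([.482,-.2615,.066]);FEED=np.array([.589,.1842,.0935])
E
python3 - <<'E'
from h import *
s,p,R=cur()
Rd,_=frame(-5.9,0);a=delta([.40,.2,.22],Rd,p,R);print(a)
Rt,n=frame(-5.9,15);print(delta(COUNT+n*.06,Rt,a[2],Rd),n)
E
```

```text
(array([-322.1, -314.4,    2.4]), array([ -0.08,  -0.  , -11.44]), array([0.4  , 0.2  , 0.237]))
(array([-108.6, -387.8,   96.6]), array([  0., -15.,   0.]), array([ 0.4681765 , -0.19695144,  0.14037629])) [-0.25744803  0.02660467  0.96592583]
```

>>> servo_tool(
  commands=[
    [-40,-39,0,0,0,-1.5],
    [-80,-78,0,0,0,-3],
    [-120,-117,0,0,0,-4.4],
    [-160,-156,0,0,0,-5.8],
    [-200,-195,0,0,0,-7.2],
    [-240,-234,0,0,0,-8.6],
    [-280,-273,0,0,0,-10],
    [-310,-302,0,0,0,-11.2],
    [-322,-314,0,0,0,-11.4],
    [-322,-314,0,0,0,-11.4],
  ],
  jaw=1,
)

```text
time_s: 1.35
tcp_pos: [0.4004, 0.1997, 0.2396]
tool_rot: [-0.0, 0.053, 0.999, -0.0]
contact_force: [-0.1, 0.7, -0.0]
gripper_width: 0.006
```

```bash
python3 - <<'E'
from h import *
s,p,R=cur();print(s['time_s'],s['gripper_width'],s['contact_force'],p)
Rt,n=frame(-5.9,15);print(delta(COUNT+n*.06,Rt,p,R))
E
```

```text
1.35 0.006417685270480334 [-0.09987409  0.73014206 -0.04080116] [0.40042399 0.19970514 0.23955216]
(array([-109.6, -387.2,   99.3]), array([ -0.04, -15.01,  -0.21]), array([ 0.4681765 , -0.19695144,  0.14037629]))
```

>>> servo_tool(
  commands=[
    [-12,-45,5,0,0,0],
    [-26,-92,10,0,-2,0],
    [-40,-140,18,0,-4,0],
    [-54,-188,28,0,-6,0],
    [-68,-236,40,0,-8,0],
    [-80,-284,56,0,-10.5,0],
    [-94,-332,74,0,-13,-0.1],
    [-104,-370,90,0,-14.5,-0.2],
    [-109.5,-387,99,0,-15,-0.2],
    [-109.5,-387,99,0,-15,-0.2],
  ],
)

```text
time_s: 2.6
tcp_pos: [0.4687, -0.1954, 0.1398]
tool_rot: [0.129, 0.05, 0.99, -0.007]
contact_force: [-0.7, 0.5, 0.6]
gripper_width: 0.005
```

```bash
python3 - <<'E'
from h import *
import cv2
s,p,R=cur();print(s['time_s'],s['contact_force'],p)
Rt,n=frame(-5.9,15);print(delta(COUNT+n*.06,Rt,p,R))
c=eyes.calibration("wrist");P,d=eyes.capture("wrist");cv2.imwrite("pics/w1.png",P[:,:,::-1]);np.savez("pics/w1.npz",p=P,d=d,**{k:np.array(c[k]) for k in c})
P,d=eyes.capture("scene");cv2.imwrite("pics/s1.png",P[:,:,::-1])
P,d=eyes.capture("top");cv2.imwrite("pics/t1.png",P[:,:,::-1])
E
```

```text
2.6 [-0.73273667  0.45145902  0.5608976 ] [ 0.46867708 -0.19538103  0.13979517]
(array([ 0.2, -1.6, -0.6]), array([ 0.01, -0.11,  0.07]), array([ 0.4681765 , -0.19695144,  0.14037629]))
```

View pics/w1.png

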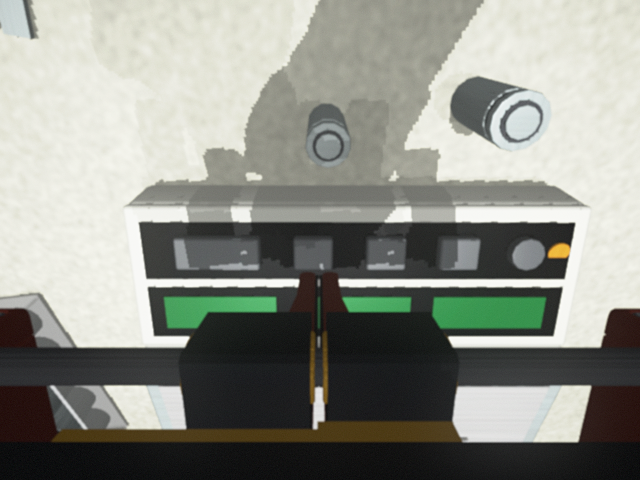

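View pics/s1.png

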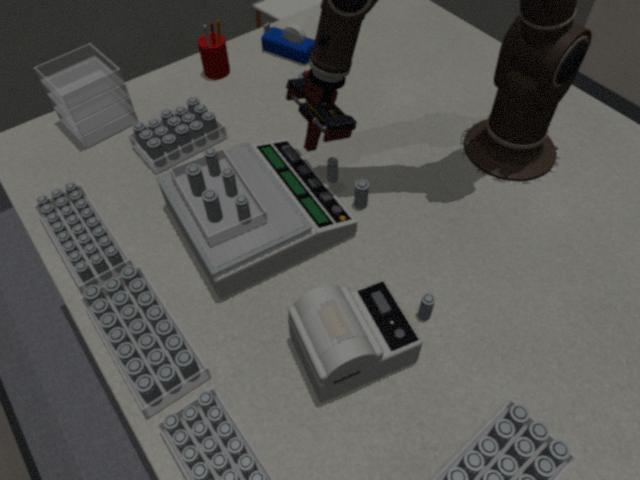

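The wrist view shows the count key centred at about (313,253.5), print at (217,254) and tare at (386,254). I'll cast those onto the key plane.

```bash
python3 - <<'E'
from h import *
W=np.load("pics/w1.npz");c={k:W[k] for k in('fx','fy','cx','cy','extrinsics')}
_,n=frame(-5.9,15)
for nm,u,v in [("count",313,253.5),("print",217,254),("tare",386,254),("zero",459.5,253.5),("power",528,255)]:
    o,d=ray("w",u,v,c); X=o+d*((COUNT-o)@n)/(d@n)
    print(nm,X.round(4),"depth",pt("w",u,v,W['d'][int(v),int(u)],c).round(4))
E
```

```text
count [ 0.4857 -0.2003  0.0654] depth [ 0.4857 -0.2003  0.0654]
print [ 0.4796 -0.2628  0.0655] depth [ 0.4795 -0.2627  0.0658]
tare [ 0.4909 -0.1529  0.0655] depth [ 0.4904 -0.153   0.0662]
zero [ 0.4955 -0.1051  0.0654] depth [ 0.495  -0.1054  0.0662]
power [ 0.5011 -0.0605  0.0657] depth [ 0.5005 -0.061   0.0665]
```

```bash
python3 - <<'E'
import cv2
P=cv2.imread("pics/w1.png");cv2.imwrite("pics/w1z.png",cv2.resize(P[210:350,140:440],None,fx=2.6,fy=2.6,interpolation=cv2.INTER_CUBIC))
E
```

```text
(no output)
```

View pics/w1z.png

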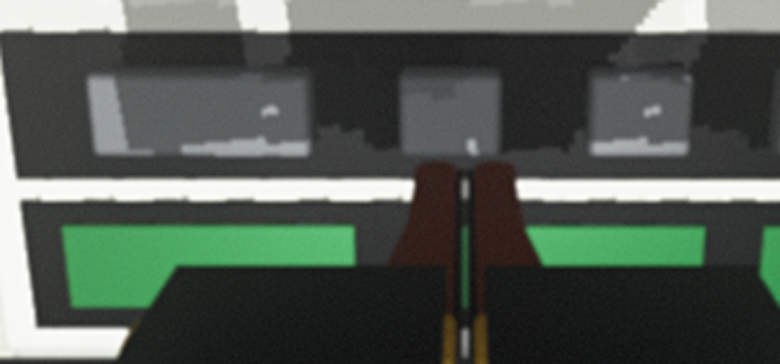

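```bash
sed -i 's/^COUNT=.*/COUNT=np.array([.487,-.1998,.0657]);PRINT=np.array([.481,-.2622,.0657]);FEED=np.array([.589,.1842,.0935])/' h.py
python3 - <<'E'
from h import *
s,p,R=cur();Rt,n=frame(-5.9,15);print(delta(COUNT+n*.008,Rt,p,R),s['contact_force']@n, s['contact_force'])
E
```

```text
(array([ 1.8, -4.2, 52.3]), array([ 0.08, -0.01,  0.24]), array([ 0.4805638 , -0.19913488,  0.08984815])) -0.4482497692024554 [-0.19195829 -0.26905453 -0.5078143 ]
```

>>> servo_tool(
  commands=[
    [0.3,-0.6,8,0,0,0],
    [0.6,-1.2,16,0,0,0],
    [0.9,-1.8,24,0,0,0],
    [1.2,-2.2,32,0,0,0],
    [1.4,-2.6,40,0,0,0],
    [1.6,-3,46,0,0,0],
    [1.7,-3.2,50,0,0,0],
    [1.7,-3.2,51.5,0,0,0],
    [1.7,-3.2,51.5,0,0,0],
    [1.7,-3.2,51.5,0,0,0],
  ],
)

```text
time_s: 4.0
tcp_pos: [0.4803, -0.1998, 0.0907]
tool_rot: [0.131, 0.05, 0.99, -0.007]
contact_force: [0.6, -0.7, 0.5]
gripper_width: 0.003
```

```bash
python3 - <<'E'
from h import *
import cv2
s,p,R=cur();Rt,n=frame(-5.9,15);print(delta(COUNT,Rt,p,R),s['contact_force']@n, s['contact_force'],s['dq'].round(4))
c=eyes.calibration("wrist");P,d=eyes.capture("wrist");cv2.imwrite("pics/w2.png",P[:,:,::-1])
P,d=eyes.capture("scene");cv2.imwrite("pics/s2.png",cv2.resize(P[100:240,230:380,::-1],None,fx=4,fy=4,interpolation=cv2.INTER_CUBIC))
s,p,R=cur();print(delta(COUNT,Rt,p,R)[0],s['contact_force']@n)
E
```

```text
(array([0. , 0.7, 8.8]), array([0.01, 0.02, 0.15]), array([ 0.48262338, -0.19934772,  0.08212074])) 0.3377457070403359 [ 0.58956307 -0.68970074  0.52579277] [-0.0003 -0.0019 -0.0021  0.0009 -0.0008 -0.0015  0.    ]
[0.1 0.7 8.8] 0.20604840675997385
```

View pics/w2.png

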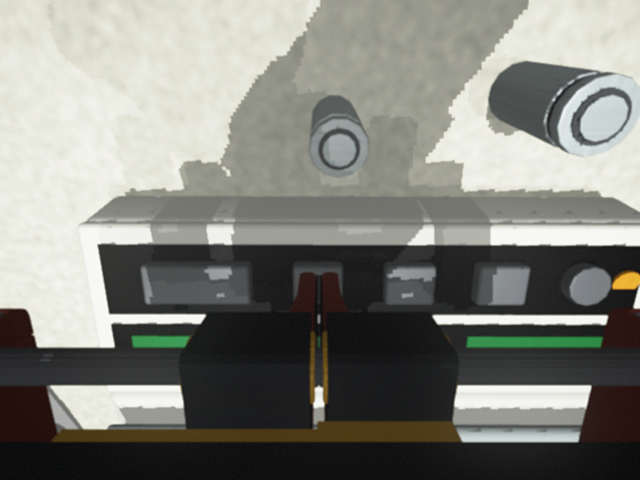

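View pics/s2.png

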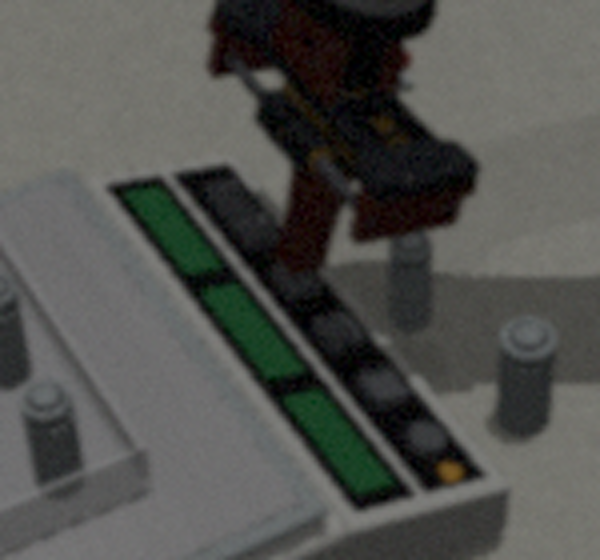

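>>> servo_tool(
  commands=[
    [0,0.6,1,0,0,0],
    [0,0.6,2.5,0,0,0],
    [0,0.6,4,0,0,0],
    [0,0.6,5.5,0,0,0],
    [0,0.6,7,0,0,0],
    [0,0.6,8,0,0,0],
    [0,0.6,9,0,0,0],
    [0,0.6,9,0,0,0],
    [0,0.6,9,0,0,0],
    [0,0.6,9,0,0,0],
  ],
)

```text
time_s: 5.35
tcp_pos: [0.4826, -0.1994, 0.0818]
tool_rot: [0.13, 0.05, 0.99, -0.007]
contact_force: [-2.0, -0.7, 2.9]
gripper_width: 0.007
```

```bash
cat > st.py <<'E'
from h import *
import sys
k=sys.argv[1]
Rt,n=frame(-5.9,15) if k!="FEED" else frame(-12.9,0)
s,p,R=cur();print(s['time_s'],delta(globals()[k],Rt,p,R)[:2],'Fn',s['contact_force']@n, s['contact_force'].round(2))
E
python3 st.py COUNT
```

```text
5.35 (array([-0.1,  0.1, -0.3]), array([0.02, 0.  , 0.15])) Fn 3.306611257101899 [-2.03 -0.66  2.9 ]
```

>>> servo_tool(
  commands=[
    [0,0,0.5,0,0,0],
    [0,0,1,0,0,0],
    [0,0,1.5,0,0,0],
    [0,0,2,0,0,0],
    [0,0,2.4,0,0,0],
    [0,0,2.4,0,0,0],
    [0,0,2.4,0,0,0],
    [0,0,2.4,0,0,0],
    [0,0,2.4,0,0,0],
    [0,0,2.4,0,0,0],
  ],
)

```text
time_s: 6.6
tcp_pos: [0.4832, -0.1995, 0.0795]
tool_rot: [0.13, 0.05, 0.99, -0.007]
contact_force: [-3.7, 0.4, 6.5]
gripper_width: 0.004
```

```bash
python3 st.py COUNT
```

```text
6.6 (array([-0.1,  0.1, -2.7]), array([0.02, 0.01, 0.15])) Fn 7.220741581987315 [-3.75  0.43  6.46]
```

>>> servo_tool(
  commands=[
    [0,0,-2,0,0,0],
    [0,0,-8,0,0,0],
    [0,0,-16,0,0,0],
    [0,0,-24,0,0,0],
    [0,-15,-24,0,0,0],
    [0,-35,-24,0,0,0],
    [0,-52,-24,0,0,0],
    [0,-62,-22,0,0,0],
    [0,-62.5,-20,0,0,0],
    [0,-62.5,-20,0,0,0],
  ],
)

```text
time_s: 7.85
tcp_pos: [0.4717, -0.2604, 0.0985]
tool_rot: [0.13, 0.049, 0.99, -0.006]
contact_force: [1.1, -0.5, 0.1]
gripper_width: 0.005
```

```bash
python3 st.py PRINT; python3 - <<'E'
from h import *
import cv2
P,d=eyes.capture("wrist");cv2.imwrite("pics/w3.png",P[:,:,::-1])
E
python3 st.py PRINT
```

```text
7.85 (array([-0.6, -0.8, 17.1]), array([ 0.05, -0.04,  0.17])) Fn -0.21113716414194977 [ 1.1  -0.45  0.09]
7.9 (array([-0.5, -0.9, 17.2]), array([ 0.05, -0.03,  0.19])) Fn 0.890090102450822 [ 0.32 -0.2   1.01]
```

View pics/w3.png

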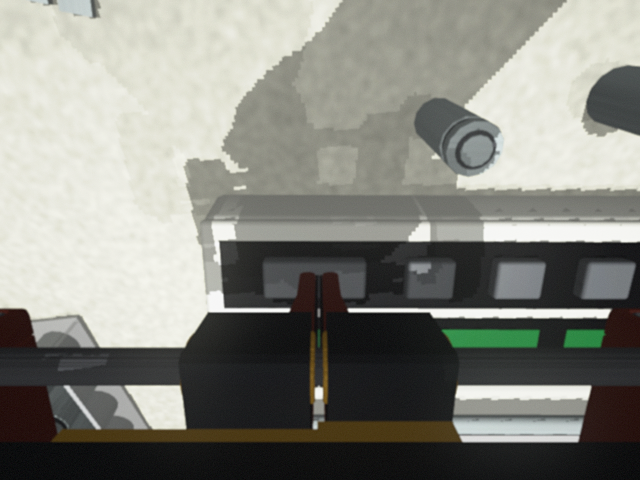

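The fingertip sits over the middle of the print key (263–366, 278), and the count key is back up.

>>> servo_tool(
  commands=[
    [0,-0.5,3,0,0,0],
    [0,-0.8,7,0,0,0],
    [0,-0.8,10.5,0,0,0],
    [0,-0.8,13,0,0,0],
    [0,-0.8,14.5,0,0,0],
    [0,-0.8,15.5,0,0,0],
    [0,-0.8,16.4,0,0,0],
    [0,-0.8,17.2,0,0,0],
    [0,-0.8,17.2,0,0,0],
    [0,-0.8,17.2,0,0,0],
  ],
)

```text
time_s: 9.15
tcp_pos: [0.4761, -0.2625, 0.0823]
tool_rot: [0.13, 0.05, 0.99, -0.007]
contact_force: [-1.7, 0.3, 2.1]
gripper_width: 0.001
```

```bash
python3 st.py PRINT
```

```text
9.15 (array([-0.4,  0.8,  0.2]), array([0.01, 0.01, 0.15])) Fn 2.4691529029025356 [-1.73  0.34  2.09]
```

>>> servo_tool(
  commands=[
    [0,0,0.6,0,0,0],
    [0,0,1.2,0,0,0],
    [0,0,1.8,0,0,0],
    [0,0,2.4,0,0,0],
    [0,0,2.9,0,0,0],
    [0,0,2.9,0,0,0],
    [0,0,2.9,0,0,0],
    [0,0,2.9,0,0,0],
    [0,0,2.9,0,0,0],
    [0,0,2.9,0,0,0],
  ],
)

```text
time_s: 10.4
tcp_pos: [0.4769, -0.2625, 0.0795]
tool_rot: [0.13, 0.05, 0.99, -0.007]
contact_force: [-2.8, 0.9, 6.3]
gripper_width: 0.008
```

```bash
python3 st.py PRINT
```

```text
10.4 (array([-0.3,  0.7, -2.6]), array([0.02, 0.01, 0.14])) Fn 6.8013381241940625 [-2.76  0.95  6.28]
```

>>> servo_tool(
  commands=[
    [0,0,-2,0,0,0],
    [0,0,-8,0,0,0],
    [0,0,-20,0,0,0],
    [0,0,-40,0,0,0],
    [0,0,-60,0,0,0],
    [0,0,-80,0,0,0],
    [0,0,-100,0,0,0],
    [0,0,-115,0,0,0],
    [0,0,-120,0,0,0],
    [0,0,-120,0,0,0],
  ],
)

```text
time_s: 11.65
tcp_pos: [0.4461, -0.2592, 0.1954]
tool_rot: [0.131, 0.05, 0.99, -0.007]
contact_force: [0.4, 0.1, 0.3]
gripper_width: 0.004
```

```bash
python3 - <<'E'
from h import *
s,p,R=cur();print(s['time_s'],p,s['contact_force'])
Rt,n=frame(-12.9,0);print(delta(FEED+[0,0,.06],Rt,p,R))
Rt,n=frame(-12.9,0);print(delta([.48,.12,.17],Rt,p,R))
E
```

```text
11.65 [ 0.44609398 -0.25918331  0.19542482] [0.37250753 0.144857   0.33311031]
(array([-88.1, 455.4,  49.3]), array([ 0.92, 15.01,  7.13]), array([0.589 , 0.1842, 0.1705]))
(array([  6.1, 380.7,   6.9]), array([ 0.92, 15.01,  7.13]), array([0.48 , 0.12 , 0.187]))
```

>>> servo_tool(
  commands=[
    [0,30,0,0,0,0],
    [0,75,0,0,2,1],
    [1,125,1,0,4,2],
    [2,175,2,0.2,6,3],
    [3,225,3,0.4,8,4],
    [4,275,4,0.6,10.5,5],
    [5,320,5,0.8,12.5,6],
    [6,360,6,0.9,14,6.8],
    [6,380,7,0.9,15,7.1],
    [6,380,7,0.9,15,7.1],
  ],
)

```text
time_s: 12.9
tcp_pos: [0.4801, 0.1195, 0.186]
tool_rot: [-0.001, 0.111, 0.994, -0.0]
contact_force: [0.3, -1.3, -0.3]
gripper_width: 0.009
```

```bash
python3 - <<'E'
from h import *
s,p,R=cur();print(s['time_s'],p,s['contact_force'])
Rt,n=frame(-12.9,0);print(delta(FEED+[0,0,.03],Rt,p,R))
E
```

```text
12.9 [0.48007915 0.1194812  0.18601591] [ 0.32862219 -1.30189613 -0.28341579]
(array([-92. ,  87.3,  45.3]), array([-0.05, -0.08,  0.11]), array([0.589 , 0.1842, 0.1405]))
```

>>> servo_tool(
  commands=[
    [-15,14,0,0,0,0],
    [-32,30,2,0,0,0],
    [-50,47,6,0,0,0],
    [-68,65,12,0,0,0],
    [-82,78,20,0,0,0],
    [-90,86,30,0,0,0],
    [-92,87.3,38,0,0,0],
    [-92,87.3,44,0,0,0],
    [-92,87.3,45,0,0,0],
    [-92,87.3,45,0,0,0],
  ],
)

```text
time_s: 14.15
tcp_pos: [0.5891, 0.1836, 0.1421]
tool_rot: [-0.0, 0.112, 0.994, 0.0]
contact_force: [0.6, -0.1, 0.4]
gripper_width: 0.003
```

```bash
python3 - <<'E'
from h import *
import cv2
c=eyes.calibration("wrist");P,d=eyes.capture("wrist");cv2.imwrite("pics/w4.png",P[:,:,::-1])
np.savez("pics/w4.npz",p=P,d=d,**{k:np.array(c[k]) for k in c})
P,d=eyes.capture("scene");cv2.imwrite("pics/s4.png",P[:,:,::-1])
E
python3 st.py FEED
```

```text
14.25 (array([ 0.4,  0.3, 31.8]), array([0.03, 0.01, 0.01])) Fn -0.6939598485769392 [-0.31 -0.08 -0.69]
```

View pics/w4.png

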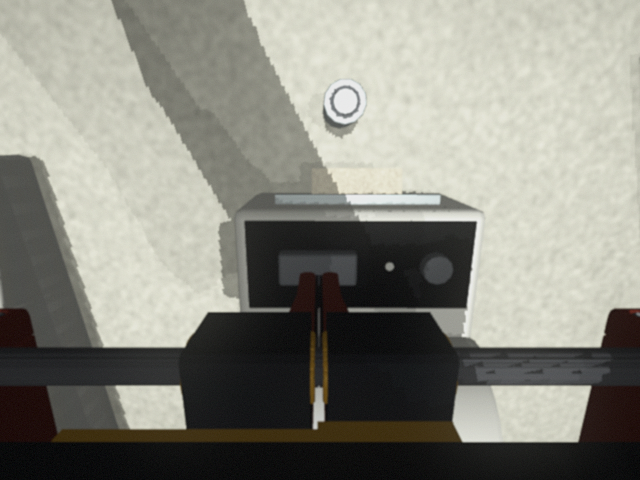

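View pics/s4.png

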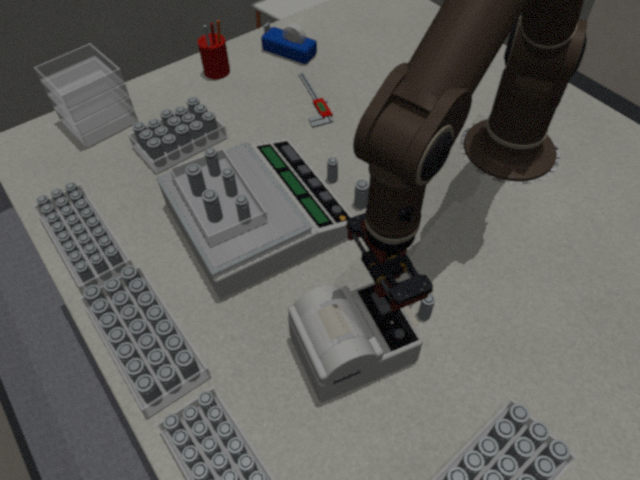

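The feed key shows at (279–357, 251–285), centre (318,268), with the fingertip above it. The loose cell at (344,100) is clear of the arm.

```bash
python3 - <<'E'
from h import *
W=np.load("pics/w4.npz");c={k:W[k] for k in('fx','fy','cx','cy','extrinsics')}
print(onplane("w",318,268,.0935,c),pt("w",318,262,W['d'][262,318],c))
E
```

```text
[0.58684621 0.18420325 0.0935    ] [0.58338298 0.18499853 0.09319751]
```

>>> servo_tool(
  commands=[
    [0.5,0.3,6,0,0,0],
    [1,0.3,13,0,0,0],
    [1,0.3,19,0,0,0],
    [1,0.3,24,0,0,0],
    [1,0.3,27,0,0,0],
    [1,0.3,29,0,0,0],
    [1,0.3,30.2,0,0,0],
    [1,0.3,31.5,0,0,0],
    [1,0.3,31.5,0,0,0],
    [1,0.3,31.5,0,0,0],
  ],
)

```text
time_s: 15.5
tcp_pos: [0.5884, 0.1843, 0.1105]
tool_rot: [-0.0, 0.112, 0.994, 0.0]
contact_force: [-0.2, -0.6, 1.9]
gripper_width: 0.005
```

```bash
python3 st.py FEED
```

```text
15.5 (array([-0.6,  0. ,  0. ]), array([ 0.02, -0.  ,  0.01])) Fn 1.8733792891960868 [-0.22 -0.56  1.87]
```

>>> servo_tool(
  commands=[
    [0,0,0.6,0,0,0],
    [0,0,1.2,0,0,0],
    [0,0,1.8,0,0,0],
    [0,0,2.4,0,0,0],
    [0,0,3,0,0,0],
    [0,0,3.3,0,0,0],
    [0,0,3.3,0,0,0],
    [0,0,3.3,0,0,0],
    [0,0,3.3,0,0,0],
    [0,0,3.3,0,0,0],
  ],
)

```text
time_s: 16.75
tcp_pos: [0.5885, 0.1842, 0.1074]
tool_rot: [0.0, 0.112, 0.994, 0.0]
contact_force: [-0.9, -0.5, 7.0]
gripper_width: -0.002
```

```bash
python3 st.py FEED; python3 -c "
from h import *
eyes.capture('scene')"; python3 st.py FEED
```

```text
16.75 (array([-0.5,  0.1, -3.1]), array([ 0.02, -0.  ,  0.01])) Fn 6.9823563867279805 [-0.93 -0.46  6.98]
16.8 (array([-0.5,  0. , -3.1]), array([ 0.03, -0.  ,  0.01])) Fn 5.430629178190507 [-1.29 -0.8   5.43]
```

>>> servo_tool(
  commands=[
    [0,0,0.3,0,0,0],
    [0,0,0.5,0,0,0],
    [0,0,0.5,0,0,0],
    [0,0,0.5,0,0,0],
    [0,0,-3,0,0,0],
    [0,0,-10,0,0,0],
    [0,0,-25,0,0,0],
    [0,0,-45,0,0,0],
    [0,0,-60,0,0,0],
    [0,0,-65,0,0,0],
  ],
)

```text
time_s: 18.05
tcp_pos: [0.5888, 0.1844, 0.1734]
tool_rot: [0.001, 0.112, 0.994, 0.001]
contact_force: [-0.3, 0.6, -1.1]
gripper_width: 0.007
```

>>> servo_tool(
  commands=[
    [0,0,-10,0,0,0],
    [0,0,-25,0,0,0],
    [0,0,-40,0,0,0],
    [10,0,-50,0,0,0],
    [25,0,-60,0,0,0],
    [45,0,-60,0,0,0],
    [65,0,-60,0,0,0],
    [75,0,-60,0,0,0],
    [80,0,-60,0,0,0],
    [80,0,-60,0,0,0],
  ],
)

```text
time_s: 19.3
tcp_pos: [0.5104, 0.2022, 0.2322]
tool_rot: [-0.0, 0.112, 0.994, 0.0]
contact_force: [0.0, 0.6, -0.7]
gripper_width: 0.007
```

```bash
python3 - <<'E'
from h import *
import cv2
s,p,R=cur();print(s['time_s'],p,s['contact_force'])
A=np.load("pics/top0.npz")['d']
P,d=eyes.capture("top");cv2.imwrite("pics/t5.png",P[:,:,::-1])
for u,v in [(336,266),(356,267),(377,267),(398,267),(425,268),(197,232),(227,236)]:
    print(u,v,np.median(d[v-1:v+2,u-1:u+2])-np.median(A[v-1:v+2,u-1:u+2]))
P,d=eyes.capture("scene");cv2.imwrite("pics/s5.png",P[:,:,::-1])
E
```

```text
19.3 [0.51037659 0.20217754 0.23215946] [ 0.01322928  0.58572328 -0.68759312]
336 266 0.00024187565
356 267 -0.0008479357
377 267 0.0007636547
398 267 6.842613e-05
425 268 -0.004772067
197 232 -0.3782274
227 236 0.0006558895
```

View pics/t5.png

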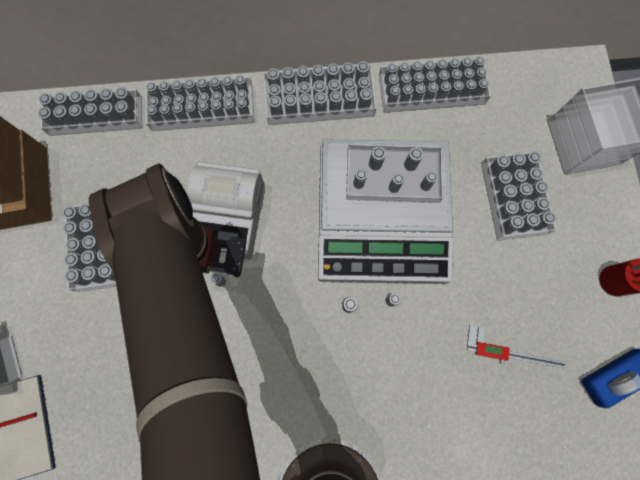

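View pics/s5.png

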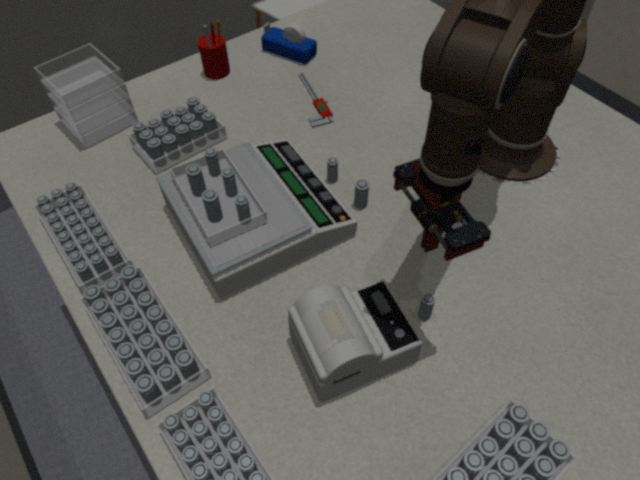

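All keys look up and the cells are standing. The print key's depth reading is 4.8 mm nearer than before, which is odd, so I'll re-check it over its whole face.

```bash
python3 - <<'E'
from h import *
A=np.load("pics/top0.npz")['d']
for k in range(3):
    P,d=eyes.capture("top")
    print([(u,(np.median(d[265:271,u-w:u+w])-np.median(A[265:271,u-w:u+w])).round(4)) for u,w in((356,3),(377,3),(398,3),(425,9),(380,2))])
B=np.load("pics/scene0.npz")['d'];P,d=eyes.capture("scene")
print([(np.median(d[v-2:v+3,u-2:u+3])-np.median(B[v-2:v+3,u-2:u+3])).round(4) for u,v in((290,153),(303,169),(314,182),(325,195),(381,302),(399,333))])
E
```

```text
[(356, np.float32(-0.0003)), (377, np.float32(-0.0)), (398, np.float32(-0.0006)), (425, np.float32(0.0)), (380, np.float32(0.0004))]
[(356, np.float32(-0.0006)), (377, np.float32(0.0002)), (398, np.float32(-0.0)), (425, np.float32(-1e-04)), (380, np.float32(-1e-04))]
[(356, np.float32(-0.0008)), (377, np.float32(-0.0002)), (398, np.float32(-0.0009)), (425, np.float32(1e-04)), (380, np.float32(0.0))]
[np.float32(0.0004), np.float32(-1e-04), np.float32(-0.0002), np.float32(0.0008), np.float32(-0.0012), np.float32(-0.0016)]
```

The odd reading was noise: every key I could compare is back at its starting height. I'm handing the job in.

```bash
python3 -c "
from cell import ctrl
print(ctrl.close_job())"
```

```text
the job is handed in; nothing more can be done
None
```

I pressed the count, print and feed keys in that order with the closed fingertips, let each one right back up before the next, and handed the job in at about 19.5 s of the 54 s allowed.

| Key | Force measured at the press | Estimated travel (of 6 mm) |
|---|---|---|
| Count | 7.2 N | about 4.1 mm |
| Print | 6.8 N | about 3.9 mm |
| Feed | 7.0 N, then 5.4 N | about 3.5 mm, then a further 0.5 mm whose force I did not read |

Travel is worked out from the key's force figures. The force readings are noisy by about 1 N, so each estimate could be off by roughly half a millimetre.

**Last checks:**
- **Keys:** both camera views put the count, print and feed keys back within about 1.6 mm of their starting height. The zero, tare and printer power keys also matched. I checked the scale's power key in the top view only.
- **Odd readings:** one small-patch depth reading on the print key was 4.8 mm too near. Three repeats over the whole key face agreed to 0.1 mm, so I took it as noise. The arm blocked the top view of the printer's power key, so I checked that one in the scene view.
- **Everything else:** in the pictures the loose cells, the tray and the pan stand where they were. The arm is clear of everything.

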